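# Stack an empty stack-nest tote on the full one, turned so that it does not nest

## Task

One of the three grey totes has parts in it. So that the next one does not sink down among them, take the upper tote out of the nest of two empties, turn it end for end so that its high end lies over the full tote's low end, hook its toes under the keepers there and let its other end down, until all four feet are fully in their seats in the full tote's rim and it stands level. Leave the full tote with its parts, the other empty tote and the split clamp about where they stand.

Things in the scene. Friction and masses are not known exactly. Their poses are not given: they have to be found in the camera images.
- empty_tote: Empty tote to be stacked, grey, 0.28-0.46 kg; starts nested in nest_tote, same way round, its origin 32 mm above that one's. All three totes are one mould: 178 x 156 mm at the rim, 80 mm high (keepers 88.5), two bays either side of a hollow carrying ridge, one end wall low (52 mm), the other 80 mm. Origin: centre of the underside; x along its length to its LOW end wall, y left, z up. 
- nest_tote: The other empty tote, the lower of the nest; 0.4 kg, loose on the trolley. Origin: centre of the underside; x along its length to its LOW end wall, y left, z up. Low end to the robot within 18 degrees. All totes: walls 3 mm, leaning out 8 degrees; the high end wall's inner face is at x -71 mm at the floor, -79.4 mm at z 60; web x -45 to 45 mm, top z 84.
- empty_tote_ridge (a point): Middle of the ridge's flat top, 84 mm straight above empty_tote's origin; axes as the tote's. Grip here: its upper 26 mm is an upright web 20 mm thick and 91 mm long in x, below that it flares to 44 mm at the floor. Over 45 mm of free bay on each side of the web. The centre of mass lies near the middle.
- empty_tote_low_end (a point): Middle of the top edge of empty_tote's low end wall: 82 mm along x from its origin, 52 mm up. Axes as the tote's.
- empty_tote_foot (a point): One of empty_tote's feet (x -55, y +67, z 18 mm): underside of a rib outside a long wall, 20 mm long, out to y = 72. The others: x -55, y -67; x +26, y +-67. The two at x -55 have a toe, 5.5 mm thick, reaching on to x -72.5. Above each rib an open channel (floor z 50): a tote put in the same way round sinks its feet there and nests.
- empty_tote_toe (a point): Toe tip (x -72.5, y +67, z 18 mm). All totes have 4 seats in the rim, 6 mm deep, floor z 74, outer lip y +-73.5: x 43.5 to 74.5 and x -37.5 to -14.5. A foot has 1.5 mm play. A keeper bars the first ones' far end from above (x 68.5-76, |y| over 67, z 84 to 88.5), so a turned tote goes on toes first, tilted 14-18 degrees: toes under the keepers, then the other end down.
- nylon_block_1: White nylon block, 24 x 50 x 24 mm, loose in the left (+y) bay of the full tote, about x 32, y 39 mm from that tote's centre (x to its low end, which points to the robot within 18 degrees). The full tote is not tracked: find it by eye or touch. It stands loose on the trolley, about 0.8 kg. Origin: centre of the block's underside.
- nylon_block_2: White nylon block, 22 x 44 x 22 mm, loose in the right bay of the full tote, about x -42, y -38 mm from that tote's centre. Origin: centre of its underside. A tote seated on the full one has its origin straight over that one's, 56 mm up; out of place it rides on the rim, 62 mm up or more.
- bolt_1: Hex bolt, 22 x 78 x 20 mm, loose in the right bay of the full tote, about x 27, y -38 mm from that tote's centre. Origin: centre of its underside. Parts lie within 11 mm of the places told.
- split_clamp: Bystander: grey split clamp block, 76 x 80 x 56 mm, near the front. Origin: centre of its underside.
Things that resemble listed ones, but are neither listed nor needed, are in the scene too. What is shaped like the nylon_block_1 but pink is not meant.

How it is judged:
By the outcome, as a careful person would: the job done as asked, in the order asked, and still so for the second after the job is handed in, with the robot touching nothing.
It also fails if it takes over 72 s, if anything falls off the work surface, if the arm or the gripper's body presses on something with over 40 N, if the wrist force passes 120 N, or if a joint passes its speed limit or range.

## Robot

A 6-joint arm with a two-finger parallel gripper is mounted at the origin on a cart in front of the work surface, level with it; the furniture and walls round the work are solid. World frame = base frame: x ahead of the robot, y to its left, z up, the work surface at z = 0. Lengths are in mm, angles in rad, forces in N, time in s.
With the tool pointing down it reaches from about 350 to 950 mm from the base axis. Payload 17.4 kg.
Tool frame: the origin (TCP) lies between the finger pads; the fingertips stand arm.tcp_to_tips ahead of it and the grasp point (between the pads) lies 6 mm ahead of it (arm.tcp_to_tips is the distance from the TCP to the fingertips, in mm); z points along the fingers, y is the line along which they close (so a half turn about z gives the same grasp; the last joint's range is limited). The gripper opens to 93 mm and grips with 3 to 60 N. Pads are 15 mm wide; open, the fingers measure 128 mm over their backs; the gripper's body (75 mm by 188 mm) begins 65 mm behind the grasp point.
Start: joints at [1.066, 0.116, 1.442, -0, 1.584, -0.038], TCP at [303.779, 602.786, 243.646] pointing down, gripper open.
Joint ranges: [-2.83, 2.83], [-0.83, 2.19], [0.07, 2.5], [-1.14, 4.28], [0.01, 3], [-2.97, 2.97]. Speed limits (rad/s): [1.89, 1.89, 2.22, 3.14, 3.14, 3.14].

## Interface

Orientations are given as a unit quaternion [x, y, z, w].
In Python, from cell import arm, cams, order gives the robot as it stands.
- The arm moves only by the tool step_arm, never from a script. Its argument "plan" is a list of rows, each a list of 7 numbers: the shift along the tool's x, y, z in cm, then the turn, a rotation vector about the tool's x, y, z in degrees, then the gripper command: -1 is fully open, 1 is shut, values between are in proportion. A call has 1 to 5 rows; each row is the pose to reach, as a shift and turn from the pose commanded when the call began, along the tool's axes at that moment; what a row does not reach only later rows make up. A row lasts 1/8 s, in which the tool goes at most 62.5 mm and 10.7 degrees, less where a joint would pass 70% of its speed; a pose out of reach is approached as far as the arm can. A call with a gripper value outside its range is refused whole. The fingers move at their own pace and stop on an object; the grip force is fixed at half the most. Time passes only in rows, so rows that repeat a pose let the fingers close. It gives the time, the measured TCP pose, the force, the opening and the grip force at its end, in the units of the state.
- arm.observe(): the state, without advancing time (a new reading comes with each control period).
- cams.read_camera(name): name is "side" or "top" or "wrist"; returns a dict with "color" (400x640x3 uint8, blue, green, red), "camera_matrix" (3x3 intrinsics, pixels), "eye" and "orientation" of the camera in the world. Camera axes: x right, y down, z forward; pixel columns grow to the right and rows downward; lengths in mm; the calibration is good to about 2 mm. A picture is of the moment at which its call begins. There is no depth.
- order.close_job(): hands the job in; it is judged then, once.
The state is a dict: "t": time; "qpos": joint angles; "qvel": joint speeds; "joint_torque": joint torques, N m; "tcp_pos": TCP position; "orientation": TCP orientation; "force": force on the tool from outside, world axes, zero at the start; "moment": the same for the moment, N m; "gripper_width": finger opening in mm; "finger_force": force on a finger pad.
Only numpy, scipy, OpenCV 4.12 (cv2) and the standard library are available. Lean on these libraries where they do the work, as an engineer would, in place of code of your own. Each camera call takes 0.05 s, during which the arm holds its last target. There are 200 camera calls.

## Working session

There is one attempt and no reset: what is moved stays moved. The work goes in short steps, Python scripts to look and compute and a tool call to move; the robot and the scene stay as the last step left them, time stands still between calls to the robot, and variables do not carry over. Pictures are saved under pics/ and viewed, at most 10 in all, crops included, and the job is handed in when it is done.

Besides the shell and the picture viewer there is one more tool, called after "Call:" by a JSON object that holds its "op" and its "data", one argument or row to a line. step_arm: Moves the arm, as the interface text tells. Its arguments: {"type":"object","properties":{"plan":{"type":"array"}},"required":["plan"]}

```bash
ls; mkdir -p pics
python3 - <<'E'
from cell import arm,cams,order
import cv2,json
print(arm.observe(), arm.tcp_to_tips)
for n in ("top","side"):
    r=cams.read_camera(n); cv2.imwrite(f"pics/{n}0.png",r["color"]); print(n,r["camera_matrix"],r["eye"],r["orientation"])
E
```

```text
pics
{'t': 0.0, 'qpos': array([ 1.06618797e+00,  1.16487212e-01,  1.44227373e+00, -2.49535372e-05,
        1.58397815e+00, -3.78110979e-02]), 'qvel': array([ 0.0017752 , -0.0006708 , -0.00161419,  0.00028383,  0.00161244,
       -0.0010158 ]), 'joint_torque': array([ 6.71429680e-04, -7.21287918e+01, -6.22603726e+01,  7.80968391e-02,
        2.37992650e-02, -1.10155015e-04]), 'tcp_pos': array([303.70620332, 602.62218208, 242.89907411]), 'orientation': array([ 2.31285448e-01,  9.72885766e-01, -5.55609795e-04, -1.41544295e-04]), 'force': array([ 0.85629362, -0.03083577, -0.4794531 ]), 'moment': array([-0.02921041, -0.01480358, -0.03307297]), 'finger_force': 0.0, 'gripper_width': 93.17891224160444} 25.0
top [[446.72402107   0.         313.77925261]
 [  0.         446.72402107 201.95525446]
 [  0.           0.           1.        ]] [ 396.75469351  166.37063372 1013.36575919] [-0.69464577  0.71055334 -0.08068655  0.0779159 ]
side [[373.09947597   0.         321.59070629]
 [  0.         373.09947597 197.95683567]
 [  0.           0.           1.        ]] [ 317.99962646 -548.14959521  531.18766331] [ 0.85125233 -0.16555595  0.08867898 -0.48999666]
```

View pics/top0.png

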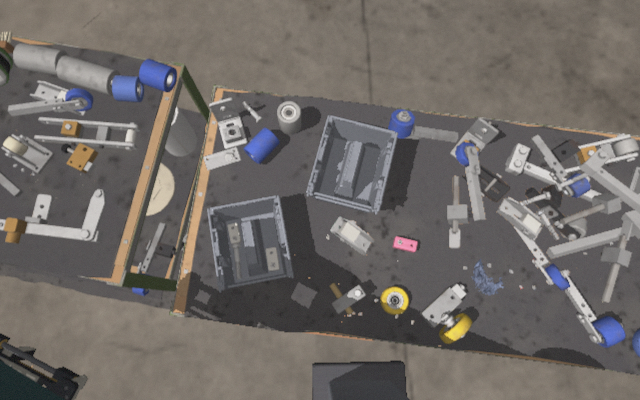

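View pics/side0.png

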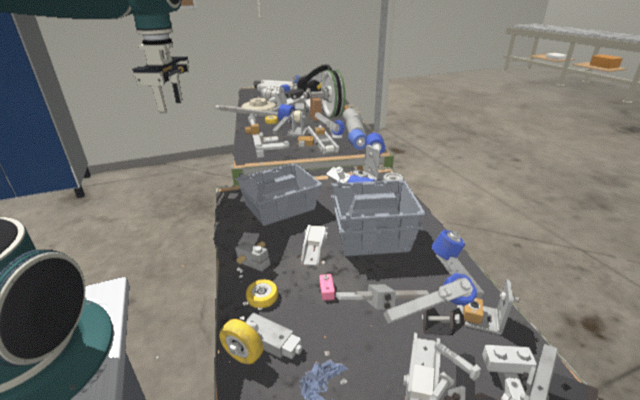

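Run:
```python
import cv2
im=cv2.imread("pics/top0.png")
for n,(x,y) in dict(full=(195,188),nest=(298,105)).items():
    c=cv2.resize(im[y:y+112,x:x+112],None,fx=5.3,fy=5.3,interpolation=cv2.INTER_CUBIC)
    c=cv2.convertScaleAbs(c,alpha=1.5,beta=10)
    for k in range(0,112,10):
        p=int(k*5.3); cv2.putText(c,str(x+k),(p,10),0,.35,(0,255,255)); cv2.putText(c,str(y+k),(0,p+5),0,.35,(0,255,255))
        cv2.line(c,(p,12),(p,18),(0,255,255)); cv2.line(c,(24,p),(30,p),(0,255,255))
    cv2.imwrite(f"pics/c_{n}.png",c)
```

```text
(no output)
```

View pics/c_full.png

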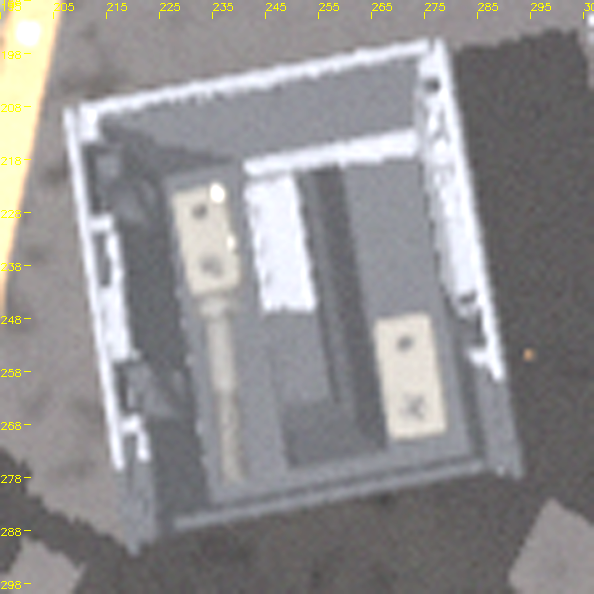

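View pics/c_nest.png

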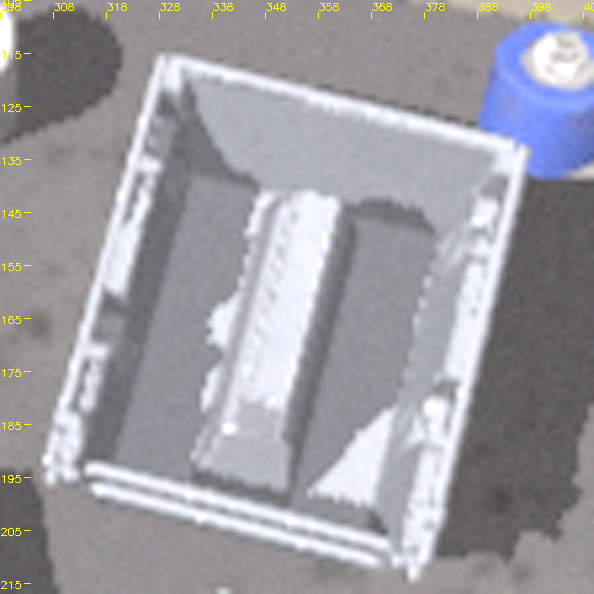

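```bash
cat > h.py <<'E'
import numpy as np,cv2
from scipy.spatial.transform import Rotation as R
from scipy.optimize import least_squares
def proj(r,P):
    c=(np.atleast_2d(P)-r["eye"])@R.from_quat(r["orientation"]).as_matrix()
    u=c@np.array(r["camera_matrix"]).T
    return u[:,:2]/u[:,2:]
def ray(r,px,z):
    d=R.from_quat(r["orientation"]).as_matrix()@np.linalg.solve(r["camera_matrix"],[*px,1.])
    return r["eye"]+d*(z-r["eye"][2])/d[2]
E
cat > m.py <<'E'
from h import *
from cell import cams,arm
r=cams.read_camera("top"); np.savez("top.npz",**r)
D=lambda p,o:[(p[0]+.5)/5.3-.5+o[0],(p[1]+.5)/5.3-.5+o[1]]
F={k:D(p,(195,188)) for k,p in dict(hl=(66,108),hr=(443,38),ll=(135,550),lr=(520,470)).items()}
N={k:D(p,(298,105)) for k,p in dict(hl=(163,58),hr=(523,150),ll=(50,480),lr=(415,578),w1=(285,190),w2=(340,200),w3=(287,408),w4=(235,395)).items()}
for n,S,z in(("F",F,80),("N",N,112)):
    g={k:ray(r,p,z+4 if k[0]=='w' else z) for k,p in S.items()}
    for k,v in g.items(): print(n,k,v.round(1))
    c=lambda a,b:np.linalg.norm(g[a]-g[b]).round(1)
    print("W",c('hl','hr'),c('ll','lr'),"L",c('hl','ll'),c('hr','lr'))
print("cam z axis",R.from_quat(r["orientation"]).as_matrix()[:,2])
E
python3 m.py
```

```text
F hl [602.  388.4  80. ]
F hr [627.7 236.4  80. ]
F ll [426.5 356.5  80. ]
F lr [453.7 207.3  80. ]
W 154.2 151.6 L 178.4 176.4
N hl [794.  124.5 112. ]
N hr [750.8 -20.  112. ]
N ll [617.6 174.1 112. ]
N lr [575.2  33.2 112. ]
N w1 [734.3  77.4 116. ]
N w2 [729.6  55.6 116. ]
N w3 [643.6  80.4 116. ]
N w4 [649.4 100.7 116. ]
W 150.9 147.1 L 183.3 183.5
cam z axis [ 0.22282394 -0.00641629 -0.97483759]
```

Call:
{"op": "step_arm", "data": {
  "plan": [
    [-6, -3, 0, 0, 0, -7.3, -1],
    [-12, -6.1, 0, 0, 0, -14.6, -1],
    [-18, -9.2, 0, 0, 0, -22, -1],
    [-24, -12.2, 0, 0, 0, -29, -1],
    [-30, -15.3, 0, 0, 0, -36.7, -1]
  ]
}}

```text
t: 0.78
tcp_pos: [489.4, 348.9, 243.6]
orientation: [-0.089, 0.996, 0.0, 0.0]
force: [0.7, 0.7, -0.0]
gripper_width: 92.7
finger_force: 0.0
```

Call:
{"op": "step_arm", "data": {
  "plan": [
    [-3, -3, 0, 0, 0, 0, -1],
    [-3, -3, 0, 0, 0, 0, -1],
    [-3, -3, 0, 0, 0, 0, -1]
  ]
}}

```text
t: 1.15
tcp_pos: [523.0, 326.6, 243.4]
orientation: [-0.087, 0.996, -0.0, -0.0]
force: [-0.1, 0.8, 0.2]
gripper_width: 92.7
finger_force: 0.0
```

```bash
cat >> h.py <<'E'
def Rtool(a,tilt=0):
    """tool down, x axis at world yaw a (deg); tilt = rotation about tool y (deg)"""
    ca,sa=np.cos(np.radians(a)),np.sin(np.radians(a))
    M=np.array([[ca,sa,0],[sa,-ca,0],[0,0,-1.]])
    return R.from_matrix(M)*R.from_rotvec([0,tilt,0],degrees=True)
def goto(s,p,Rt):
    R0=R.from_quat(s["orientation"])
    sh=R0.inv().apply(np.array(p)-s["tcp_pos"])/10
    rv=(R0.inv()*Rt).as_rotvec(degrees=True)
    print("shift cm",sh.round(2),"rot",rv.round(1))
def yaw(s):
    x=R.from_quat(s["orientation"]).as_matrix()[:,0]; return np.degrees(np.arctan2(x[1],x[0]))
E
python3 - <<'E'
from h import *
from cell import arm,cams
s=arm.observe();print(s["t"],s["tcp_pos"],yaw(s),s["force"])
r=cams.read_camera("wrist");np.savez("w1.npz",**r,tcp=s["tcp_pos"],q=s["orientation"]);cv2.imwrite("pics/w1.png",r["color"]);print(r["eye"],r["camera_matrix"],R.from_quat(r["orientation"]).as_matrix().round(3))
goto(s,[527.5,297,250],Rtool(-170.1))
E
```

```text
1.15 [522.99656094 326.55741828 243.39921152] -170.06460686572657 [-0.093388    0.82877997  0.24584654]
[454.46972607 314.35429523 383.76136015] [[307.2789368    0.         320.70385199]
 [  0.         307.2789368  197.11242013]
 [  0.           0.           1.        ]] [[-0.173  0.954  0.245]
 [ 0.985  0.168  0.043]
 [-0.     0.248 -0.969]]
shift cm [ 0.07 -2.99 -0.66] rot [-0. -0.  0.]
```

View pics/w1.png

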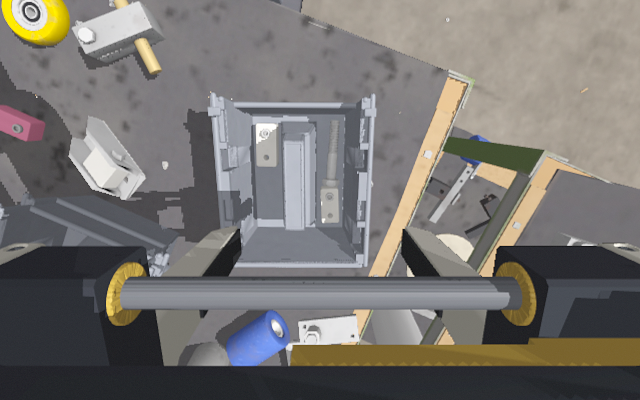

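Run:
```python
import cv2
im=cv2.imread("pics/w1.png");x,y=200,86
c=cv2.convertScaleAbs(cv2.resize(im[y:y+190,x:x+190],None,fx=3.15,fy=3.15,interpolation=cv2.INTER_CUBIC),alpha=1.2)
cv2.imwrite("pics/w1c.png",c)
```

```text
(no output)
```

View pics/w1c.png

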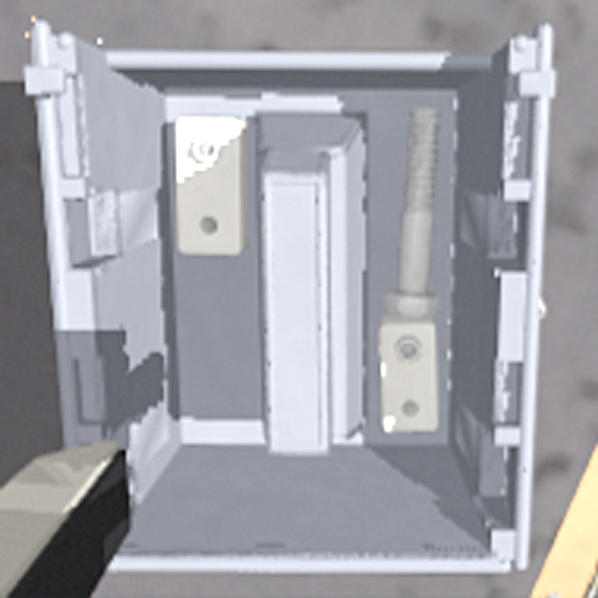

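```bash
cat >> h.py <<'E'
WEB=[(45,10,84),(45,-10,84),(-45,10,84),(-45,-10,84)]
KEE=[(76,67,88.5),(68.5,67,88.5),(76,-67,88.5),(68.5,-67,88.5)]
def fit(r,P,px,g,freez=False,z0=0,tf=None):
    P=np.array(P,float);px=np.array(px,float)
    def f(v):
        M=R.from_euler('z',v[2],degrees=True).as_matrix()
        return (proj(r,P@M.T+[v[0],v[1],z0+(v[3] if freez else 0)])-px).ravel()
    s=least_squares(f,list(g)+([0] if freez else []),x_scale=1.,loss='soft_l1')
    print("pose",s.x.round(2),"res",f(s.x).reshape(-1,2).round(1).tolist()); return s.x
E
python3 - <<'E'
from h import *
r=dict(np.load("w1.npz"))
D=lambda p:[[(a+.5)/3.15-.5+200,(b+.5)/3.15-.5+86] for a,b in p]
web=[(265,171),(326,171),(270,452),(328,452)]
kee=[(62,66),(62,95),(521,67),(521,97)]
for fz in(0,1):
    x=fit(r,WEB+KEE,D(web+kee),(527,297,-170),fz)
    fit(r,WEB,D(web),(527,297,-170),fz); fit(r,KEE,D(kee),(527,297,-170),fz)
Q=R.from_quat(r["q"]).as_matrix()
print("cam in tool",(r["eye"]-r["tcp"])@Q)
t=x[2]
pts=proj(r,np.array([(-89,78,80),(-89,-78,80),(89,78,80),(82,0,52)])@R.from_euler('z',t,degrees=True).as_matrix().T+[x[0],x[1],0])
print("check crop",((pts-[200,86])*3.15).round(0).tolist())
E
```

```text
pose [ 523.91  299.41 -170.26] res [[-1.0, 0.7], [0.4, 0.8], [-0.3, -0.3], [0.6, -0.2], [0.2, 0.0], [0.8, -0.8], [-0.3, 0.4], [-0.6, -0.8]]
pose [ 523.6  299.4 -170.5] res [[-0.8, 0.3], [0.7, 0.5], [-0.4, -0.6], [0.5, -0.4]]
pose [ 524.13  299.49 -170.2 ] res [[0.2, 0.4], [0.8, -0.4], [-0.3, 0.5], [-0.6, -0.6]]
pose [ 523.81  299.48 -170.25    1.  ] res [[-1.0, 0.7], [0.5, 0.8], [-0.3, 0.0], [0.7, 0.1], [-0.1, -0.1], [0.6, -0.9], [-0.0, 0.2], [-0.4, -0.9]]
pose [ 523.13  299.52 -170.5     2.28] res [[-0.8, 0.0], [0.8, 0.2], [-0.5, -0.2], [0.6, -0.1]]
pose [ 524.17  299.68 -170.19    2.07] res [[-0.3, 0.4], [0.3, -0.4], [0.2, 0.5], [-0.1, -0.5]]
cam in tool [  69.68357146   -0.19741589 -140.32297379]
check crop [[75.0, 566.0], [529.0, 568.0], [31.0, 20.0], [300.0, 51.0]]
```

Call:
{"op": "step_arm", "data": {
  "plan": [
    [-2.3, -5.4, -0.7, 0, 0, 5.2, -1],
    [-4.6, -10.8, -1.3, 0, 0, 10.5, -1],
    [-7, -16.2, -2, 0, 0, 15.7, -1],
    [-9.4, -21.6, -2.6, 0, 0, 21, -1],
    [-11.8, -27.1, -3.2, 0, 0, 26.2, -1]
  ]
}}

```text
t: 1.82
tcp_pos: [686.8, 79.6, 276.1]
orientation: [0.142, 0.99, 0.0, 0.0]
force: [0.4, 1.0, 0.1]
gripper_width: 93.1
finger_force: 0.0
```

Call:
{"op": "step_arm", "data": {
  "plan": [
    [0, 0, 0, 0, 0, 0, -1],
    [0, 0, 0, 0, 0, 0, -1],
    [0, 0, 0, 0, 0, 0, -1]
  ]
}}

```text
t: 2.2
tcp_pos: [685.7, 81.4, 275.8]
orientation: [0.14, 0.99, 0.0, 0.0]
force: [0.2, 0.7, -0.1]
gripper_width: 92.8
finger_force: 0.0
```

Run:
```python
from h import *
from cell import arm,cams
s=arm.observe();print(s["t"],s["tcp_pos"],yaw(s))
r=cams.read_camera("wrist");np.savez("w2.npz",**r,tcp=s["tcp_pos"],q=s["orientation"])
p=proj(r,[[686,80,116]])[0];print(p)
im=r["color"];x,y=200,70
c=cv2.convertScaleAbs(cv2.resize(im[y:y+190,x:x+190],None,fx=3.15,fy=3.15,interpolation=cv2.INTER_CUBIC),alpha=1.2)
cv2.imwrite("pics/w2c.png",c)
```

```text
2.2 [685.73284701  81.43465052 275.78600405] 163.87847448541504
[320.03839454 190.36331572]
```

View pics/w2c.png

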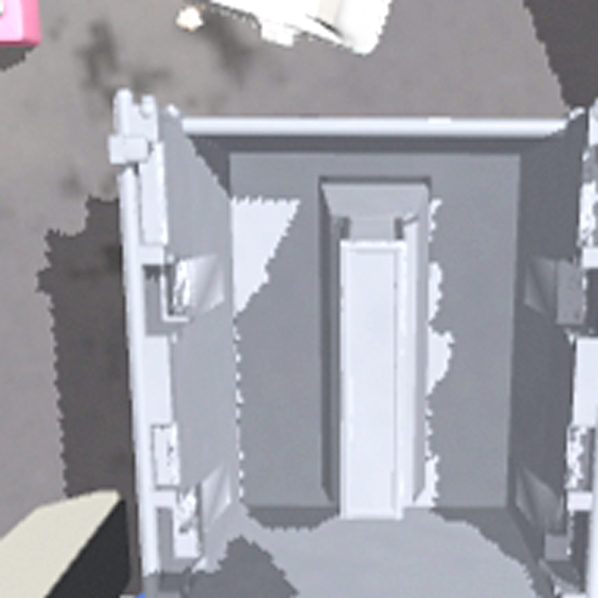

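Run:
```python
from h import *
from cell import arm
r=dict(np.load("w2.npz"))
D=lambda p:[[(a+.5)/3.15-.5+200,(b+.5)/3.15-.5+70] for a,b in p]
web=[(342,241),(403,241),(342,519),(402,519)]
kee=[(148,134),(148,162)]
for fz in(0,1):
    x=fit(r,WEB+KEE[:2],D(web+kee),(686,80,164),fz,32)
    fit(r,WEB,D(web),(686,80,164),fz,32)
x=fit(r,WEB+KEE[:2],D(web+kee),(686,80,164),0,32)
goto(arm.observe(),[x[0],x[1],121],Rtool(x[2]))
```

```text
pose [686.84  77.59 163.4 ] res [[-0.3, 0.3], [1.0, 0.5], [-0.2, -0.6], [-0.0, -0.5], [-0.3, 0.4], [0.1, -0.2]]
pose [686.85  77.45 163.71] res [[-0.7, 0.4], [0.6, 0.5], [-0.1, -0.5], [0.1, -0.5]]
pose [686.76  77.71 163.39   0.94] res [[-0.2, 0.3], [1.2, 0.5], [-0.1, -0.4], [0.1, -0.2], [-0.5, 0.2], [-0.1, -0.3]]
pose [686.32  77.62 163.72   2.61] res [[-0.8, 0.0], [0.7, 0.1], [-0.2, -0.1], [0.2, -0.1]]
pose [686.84  77.59 163.4 ] res [[-0.3, 0.3], [1.0, 0.5], [-0.2, -0.6], [-0.0, -0.5], [-0.3, 0.4], [0.1, -0.2]]
shift cm [-0.21 -0.33 15.48] rot [0.  0.  0.5]
```

Call:
{"op": "step_arm", "data": {
  "plan": [
    [-0.2, -0.33, 5, 0, 0, 0.4, -1],
    [-0.2, -0.33, 10, 0, 0, 0.4, -1],
    [-0.2, -0.33, 13.5, 0, 0, 0.4, -1],
    [-0.2, -0.33, 15.7, 0, 0, 0.4, -1],
    [-0.2, -0.33, 15.7, 0, 0, 0.4, -1]
  ]
}}

```text
t: 2.88
tcp_pos: [686.8, 76.6, 117.7]
orientation: [0.144, 0.99, -0.0, -0.001]
force: [0.2, 0.3, -0.2]
gripper_width: 92.9
finger_force: 0.0
```

Call:
{"op": "step_arm", "data": {
  "plan": [
    [0, 0, 0, 0, 0, 0, 1],
    [0, 0, 0, 0, 0, 0, 1],
    [0, 0, 0, 0, 0, 0, 1],
    [0, 0, 0, 0, 0, 0, 1],
    [0, 0, 0, 0, 0, 0, 1]
  ]
}}

```text
t: 3.5
tcp_pos: [687.4, 76.1, 118.7]
orientation: [0.145, 0.989, 0.0, 0.0]
force: [-0.9, 1.1, -0.3]
gripper_width: 47.4
finger_force: 0.0
```

Call:
{"op": "step_arm", "data": {
  "plan": [
    [0, 0, 0, 0, 0, 0, 1],
    [0, 0, 0, 0, 0, 0, 1],
    [0, 0, 0, 0, 0, 0, 1]
  ]
}}

```text
t: 3.88
tcp_pos: [687.5, 76.5, 118.8]
orientation: [0.145, 0.989, 0.0, 0.0]
force: [0.6, 1.9, -2.9]
gripper_width: 19.7
finger_force: 30.0
```

Call:
{"op": "step_arm", "data": {
  "plan": [
    [0, 0, -0.5, 0, 0, 0, 1],
    [0, 0, -1.5, 0, 0, 0, 1],
    [0, 0, -3, 0, 0, 0, 1],
    [0, 0, -5, 0, 0, 0, 1],
    [0, 0, -7, 0, 0, 0, 1]
  ]
}}

```text
t: 4.5
tcp_pos: [687.5, 76.1, 190.7]
orientation: [0.145, 0.989, 0.0, 0.0]
force: [0.7, -0.6, -4.4]
gripper_width: 20.1
finger_force: 30.0
```

Call:
{"op": "step_arm", "data": {
  "plan": [
    [0, 0, -3, 0, 0, 0, 1],
    [0, 0, -6, 0, 0, 0, 1],
    [0, 0, -9, 0, 0, 0, 1],
    [0, 0, -10, 0, 0, 0, 1],
    [0, 0, -10, 0, 0, 0, 1]
  ]
}}

```text
t: 5.12
tcp_pos: [687.4, 76.2, 289.1]
orientation: [0.145, 0.989, 0.0, 0.0]
force: [-0.6, -0.7, -4.6]
gripper_width: 20.0
finger_force: 30.0
```

Run:
```python
from h import *
from cell import arm,cams
s=arm.observe();print(s["t"],s["tcp_pos"],yaw(s),s["force"],s["moment"],s["gripper_width"])
a=cams.read_camera("top")["color"];b=cams.read_camera("side")["color"]
w=cams.read_camera("wrist");np.savez("w3.npz",**w,tcp=s["tcp_pos"],q=s["orientation"])
c=np.zeros((600,800,3),np.uint8)
c[:250,:400]=cv2.resize(a,(400,250));c[:250,400:]=cv2.resize(b,(400,250))
c[250:,:560]=cv2.resize(w["color"],(560,350));cv2.imwrite("pics/m3.png",c)
goto(s,[524,299.4,290],Rtool(9.75))
```

```text
5.125 [687.39349821  76.15179023 289.08106099] 163.35311422441097 [-0.5524751  -0.65445496 -4.59421068] [0.03727931 0.04539302 0.0089001 ] 20.032686709279833
shift cm [22.05 16.71 -0.1 ] rot [ 1.000e-01 -0.000e+00  1.536e+02]
```

View pics/m3.png

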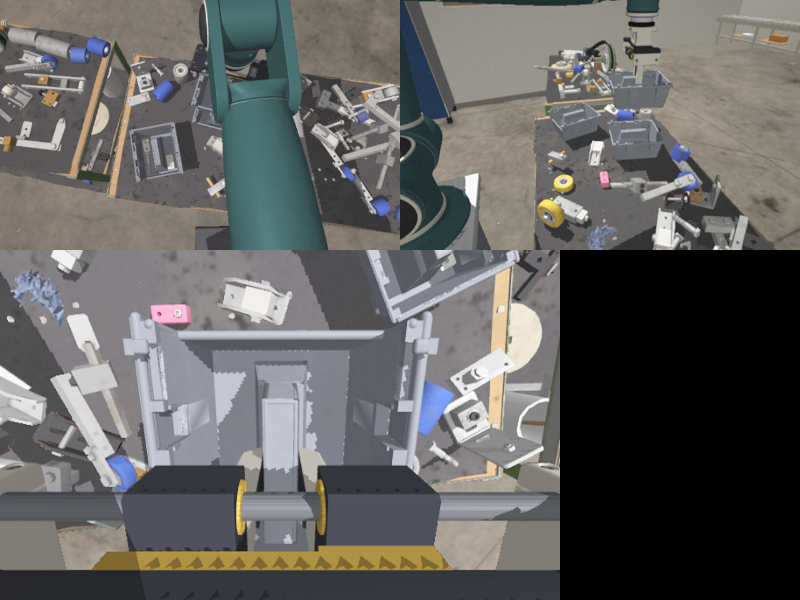

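Call:
{"op": "step_arm", "data": {
  "plan": [
    [4.5, 3.2, 0, 0, 0, 10, 1],
    [9.1, 6.5, 0, 0, 0, 20, 1],
    [13.7, 9.7, 0, 0, 0, 30, 1],
    [18.3, 13, 0, 0, 0, 40, 1],
    [22.9, 16.3, 0, 0, 0, 50, 1]
  ]
}}

```text
t: 5.9
tcp_pos: [513.1, 299.0, 287.6]
orientation: [0.552, 0.834, -0.001, -0.0]
force: [0.4, -0.1, -4.0]
gripper_width: 19.6
finger_force: 30.0
```

Call:
{"op": "step_arm", "data": {
  "plan": [
    [0, 0, 0, 0, 0, 10, 1],
    [0, 0, 0, 0, 0, 20, 1],
    [0, 0, 0, 0, 0, 30, 1],
    [0, 0, 0, 0, 0, 40, 1],
    [0, 0, 0, 0, 0, 50, 1]
  ]
}}

```text
t: 6.52
tcp_pos: [514.4, 297.8, 287.5]
orientation: [0.853, 0.523, -0.001, -0.0]
force: [-0.4, -0.0, -4.6]
gripper_width: 19.5
finger_force: 30.0
```

Call:
{"op": "step_arm", "data": {
  "plan": [
    [0, 0, 0, 0, 0, 10, 1],
    [0, 0, 0, 0, 0, 20, 1],
    [0, 0, 0, 0, 0, 30, 1],
    [0, 0, 0, 0, 0, 40, 1],
    [0, 0, 0, 0, 0, 50, 1]
  ]
}}

```text
t: 7.15
tcp_pos: [514.4, 297.8, 287.5]
orientation: [0.994, 0.113, -0.001, 0.0]
force: [-0.4, 0.1, -3.9]
gripper_width: 19.8
finger_force: 30.0
```

```bash
cat >> h.py <<'E'
FULL=np.array([524.0,299.4]); FYAW=-170.25; OFF=-0.9; HZ=86.8
def place(tipX,tipZ,tilt,Y=0,off=OFF):
    """TCP world pos for toe tip underside at (tipX,tipZ) in full tote frame; tilt>0 = toes down"""
    t=np.radians(tilt);c,s=np.cos(t),np.sin(t)
    v=np.array([tipX,tipZ])+(72.5+off)*np.array([-c,s])+(HZ-18)*np.array([s,c])
    a=np.radians(FYAW)
    return [FULL[0]+v[0]*np.cos(a)-Y*np.sin(a),FULL[1]+v[0]*np.sin(a)+Y*np.cos(a),v[1]]
E
python3 - <<'E'
from h import *
from cell import arm
s=arm.observe();print(s["t"],s["tcp_pos"],yaw(s),s["qpos"].round(2))
for a in((64,110,16),(64,84,16)):
    p=place(*a);print(np.round(p,1));goto(s,p,Rtool(9.75,16))
# tote in tool from w3
r=dict(np.load("w3.npz"))
kp=[(148,338),(148,354),(406,339),(406,354),(262,400),(300,400)]
px=[[(a+.5)/.875-.5,(b-250+.5)/.875-.5] for a,b in kp]
for fz in (0,1):
    x=fit(r,KEE+WEB[:2],px,(687,76,163.4),fz,r["tcp"][2]-HZ)
    d=R.from_euler('z',-163.35,degrees=True).apply(np.r_[r["tcp"][:2]-x[:2],0]);print("TCP in tote",d.round(2))
E
```

```text
7.15 [514.43303814 297.80717828 287.51234989] 13.026009352833029 [ 0.48 -0.07  1.56 -0.    1.65  1.83]
[510.1 297.  195.9]
shift cm [-0.43 -0.02  9.16] rot [-0.4 16.1  3.3]
[510.1 297.  169.9]
shift cm [-0.43 -0.03 11.76] rot [-0.4 16.1  3.3]
pose [686.52  75.86 163.29] res [[-5.0, 0.2], [-2.9, 0.1], [14.6, -0.3], [12.4, 0.7], [0.2, -0.1], [-0.3, -0.0]]
TCP in tote [-0.76 -0.53  0.  ]
pose [686.05  74.34 163.39  -7.75] res [[-0.3, 1.4], [1.7, 0.3], [2.3, 0.3], [0.3, 0.4], [-2.2, -2.8], [-4.8, -2.7]]
TCP in tote [-0.77 -2.12  0.  ]
```

Call:
{"op": "step_arm", "data": {
  "plan": [
    [-0.4, 0, 3, -0.1, 5.4, 1.1, 1],
    [-0.4, 0, 6, -0.3, 10.8, 2.2, 1],
    [-0.4, 0, 9.2, -0.4, 16.1, 3.3, 1],
    [-0.4, 0, 9.2, -0.4, 16.1, 3.3, 1],
    [-0.4, 0, 9.2, -0.4, 16.1, 3.3, 1]
  ]
}}

```text
t: 7.78
tcp_pos: [511.1, 297.2, 198.0]
orientation: [0.986, 0.087, 0.139, -0.013]
force: [0.7, -0.0, -3.2]
gripper_width: 20.1
finger_force: 30.0
```

```bash
cat > chk.py <<'E'
from h import *
from cell import arm
import sys
s=arm.observe()
M=R.from_quat(s["orientation"]).as_matrix();t=np.degrees(np.arcsin(M[2,0]))
a=np.radians(FYAW);d=s["tcp_pos"][:2]-FULL
X=d@[np.cos(a),np.sin(a)];Y=d@[-np.sin(a),np.cos(a)]
th=np.radians(t);c,sn=np.cos(th),np.sin(th)
tip=np.array([X,s["tcp_pos"][2]])-(72.5+OFF)*np.array([-c,sn])-(HZ-18)*np.array([sn,c])
F=s["force"];fx=F[:2]@[np.cos(a),np.sin(a)];fy=F[:2]@[-np.sin(a),np.cos(a)]
print("t %.2f tip X %.1f Z %.1f Y %.1f tilt %.1f roll %.1f yaw %.2f F(full) %.1f %.1f %.1f"%(s["t"],*tip,Y,t,np.degrees(np.arcsin(M[2,1])),yaw(s),fx,fy,F[2]),"M",s["moment"].round(2),s["gripper_width"].round(1))
for v in sys.argv[1:]:
    v=[float(q) for q in v.split(",")]
    goto(s,place(*v[:3],*v[3:]),Rtool(FYAW+180,v[2]))
E
python3 chk.py 64,80,16 64,76,16 70,76,16
```

```text
Traceback (most recent call last):
  File "chk.py", line 11, in <module>
    print("t %.2f tip X %.1f Z %.1f Y %.1f tilt %.1f roll %.1f yaw %.2f F(full) %.1f %.1f %.1f"%(s["t"],*tip,Y,t,np.degrees(np.arcsin(M[2,1])),yaw(s),fx,fy,F[2]),"M",s["moment"].round(2),s["gripper_width"].round(1))
                                                                                                                                                                                           ^^^^^^^^^^^^^^^^^^^^^^^^
AttributeError: 'float' object has no attribute 'round'
```

```bash
sed -i 's/s\["gripper_width"\].round(1)/round(s["gripper_width"],1)/' chk.py; python3 chk.py 64,80,16 64,76,16 70,76,16
python3 - <<'E'
from cell import cams
import cv2
from h import *
r=cams.read_camera("side")
c=proj(r,[[524,299,100]])[0];print(c)
x,y=(c-[70,70]).astype(int); cv2.imwrite("pics/s4.png",cv2.resize(r["color"][y:y+130,x:x+140],None,fx=4,fy=4,interpolation=cv2.INTER_CUBIC))
E
```

```text
t 7.78 tip X 62.9 Z 112.1 Y 0.0 tilt 16.0 roll -0.1 yaw 10.04 F(full) -0.7 0.1 -3.2 M [-0.12  0.49  0.03] 20.1
shift cm [-0.99  0.    3.06] rot [-0.2 -0.   0.3]
shift cm [-1.1   0.    3.44] rot [-0.2 -0.   0.3]
shift cm [-1.67  0.    3.28] rot [-0.2 -0.   0.3]
[276.65344544 174.06623779]
```

Call:
{"op": "step_arm", "data": {
  "plan": [
    [-0.5, 0, 1.5, -0.2, 0, 0.3, 1],
    [-0.9, 0, 2.7, -0.2, 0, 0.3, 1],
    [-1.0, 0, 3.0, -0.2, 0, 0.3, 1],
    [-1.0, 0, 3.0, -0.2, 0, 0.3, 1]
  ]
}}

```text
t: 8.32
tcp_pos: [509.4, 296.8, 164.8]
orientation: [0.987, 0.084, 0.139, -0.011]
force: [-0.4, 1.1, -3.3]
gripper_width: 19.8
finger_force: 30.0
```

```bash
python3 chk.py 64,76.5,16 70,76.5,16
python3 - <<'E'
from cell import cams
import cv2
from h import *
im=[]
r=cams.read_camera("side");c=proj(r,[[524,299,100]])[0];x,y=(c-[70,60]).astype(int)
a=cv2.resize(r["color"][y:y+130,x:x+130],(400,400),interpolation=cv2.INTER_CUBIC)
r=cams.read_camera("wrist");b=cv2.resize(r["color"][:250,:],None,fx=1.25,fy=1.25)[:200*0+312]
r=cams.read_camera("top");c=proj(r,[[480,299,100]])[0];x,y=(c-[55,55]).astype(int)
d=cv2.resize(r["color"][max(y,0):y+110,x:x+110],(400,400),interpolation=cv2.INTER_CUBIC)
z=np.zeros((600,800,3),np.uint8);z[:288,:288]=cv2.resize(a,(288,288));z[:288,300:588]=cv2.resize(d,(288,288));z[288:,:]=b[:312,:800]
cv2.imwrite("pics/m5.png",z)
np.savez("w5.npz",**cams.read_camera("wrist"))
E
```

```text
t 8.32 tip X 64.6 Z 78.8 Y 0.1 tilt 16.1 roll 0.1 yaw 9.71 F(full) 0.2 -1.1 -3.3 M [-0.1   0.5   0.03] 19.8
shift cm [-0.   -0.01  0.25] rot [ 0.1 -0.1 -0. ]
shift cm [-0.58 -0.01  0.08] rot [ 0.1 -0.1 -0. ]
```

View pics/m5.png

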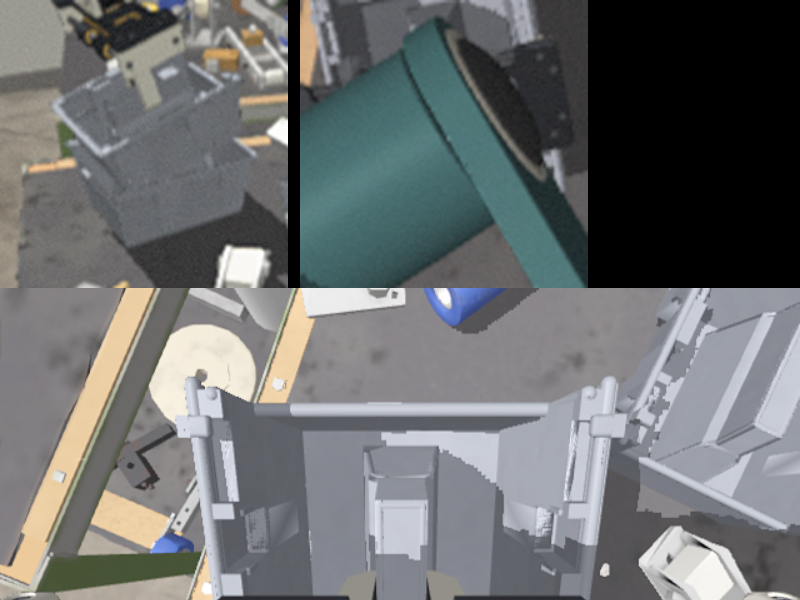

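Call:
{"op": "step_arm", "data": {
  "plan": [
    [0, 0, 0.25, 0, 0, 0, 1],
    [-0.15, 0, 0.2, 0, 0, 0, 1],
    [-0.3, 0, 0.16, 0, 0, 0, 1],
    [-0.3, 0, 0.16, 0, 0, 0, 1]
  ]
}}

```text
t: 9.02
tcp_pos: [506.9, 296.4, 162.7]
orientation: [0.987, 0.084, 0.14, -0.011]
force: [0.1, -0.8, -3.8]
gripper_width: 19.9
finger_force: 30.0
```

```bash
python3 chk.py 70,76,16 71,75,12
```

```text
t 9.03 tip X 67.0 Z 76.8 Y 0.1 tilt 16.1 roll 0.0 yaw 9.71 F(full) 0.1 0.8 -3.8 M [-0.09  0.49  0.  ] 19.9
shift cm [-0.29 -0.01  0.01] rot [ 0.1 -0.1 -0. ]
shift cm [ 0.04 -0.01  0.59] rot [ 0.1 -4.1 -0. ]
```

Call:
{"op": "step_arm", "data": {
  "plan": [
    [-0.1, 0, 0.01, 0, 0, 0, 1],
    [-0.2, 0, 0.02, 0, 0, 0, 1],
    [-0.3, 0, 0.03, 0, 0, 0, 1],
    [-0.3, 0, 0.03, 0, 0, 0, 1]
  ]
}}

```text
t: 9.52
tcp_pos: [504.2, 295.9, 161.5]
orientation: [0.987, 0.084, 0.14, -0.011]
force: [0.5, -0.9, -3.3]
gripper_width: 19.8
finger_force: 30.0
```

```bash
python3 chk.py 71,75,16 71,75,12
```

```text
t 9.53 tip X 69.8 Z 75.6 Y 0.1 tilt 16.1 roll 0.0 yaw 9.71 F(full) -0.4 1.0 -3.3 M [-0.    0.51  0.06] 19.8
shift cm [-0.12 -0.01  0.03] rot [ 0.1 -0.1 -0. ]
shift cm [ 0.34 -0.01  0.55] rot [ 0.1 -4.1 -0. ]
```

Call:
{"op": "step_arm", "data": {
  "plan": [
    [-0.1, 0, 0.02, 0, 0, 0, 1],
    [-0.2, 0, 0.02, 0, 0, 0, 1],
    [-0.2, 0, 0.02, 0, 0, 0, 1]
  ]
}}

```text
t: 9.9
tcp_pos: [502.9, 295.6, 161.3]
orientation: [0.987, 0.084, 0.14, -0.012]
force: [5.8, -0.2, -2.0]
gripper_width: 19.1
finger_force: 30.0
```

```bash
python3 chk.py 71,75,13 72,74.8,10
```

```text
t 9.90 tip X 71.1 Z 75.3 Y 0.1 tilt 16.2 roll 0.0 yaw 9.70 F(full) -5.7 1.2 -2.0 M [ 0.02 -0.55 -0.09] 19.1
shift cm [ 0.37 -0.01  0.44] rot [ 0.  -3.2 -0. ]
shift cm [ 0.6  -0.01  0.83] rot [ 0.  -6.2 -0. ]
```

Call:
{"op": "step_arm", "data": {
  "plan": [
    [0.2, 0, 0.2, 0, -1.5, 0, 1],
    [0.4, 0, 0.42, 0, -3.2, 0, 1],
    [0.4, 0, 0.42, 0, -3.2, 0, 1]
  ]
}}

```text
t: 10.28
tcp_pos: [507.7, 296.5, 157.3]
orientation: [0.99, 0.084, 0.111, -0.009]
force: [1.4, 0.0, -2.0]
gripper_width: 19.9
finger_force: 30.0
```

```bash
python3 chk.py 71.5,75,10 72,75,8
```

```text
t 10.28 tip X 71.2 Z 74.4 Y 0.1 tilt 12.8 roll 0.0 yaw 9.69 F(full) -1.4 0.2 -2.0 M [ 0.15 -0.01 -0.03] 19.9
shift cm [ 0.31 -0.01  0.29] rot [ 0.1 -2.8 -0.1]
shift cm [ 0.48 -0.01  0.55] rot [ 0.1 -4.8 -0.1]
```

Call:
{"op": "step_arm", "data": {
  "plan": [
    [0.16, 0, 0.15, 0, -1.4, 0, 1],
    [0.31, 0, 0.29, 0, -2.8, 0, 1],
    [0.48, 0, 0.55, 0, -4.8, 0, 1],
    [0.48, 0, 0.55, 0, -4.8, 0, 1]
  ]
}}

```text
t: 10.78
tcp_pos: [513.5, 297.5, 153.2]
orientation: [0.994, 0.084, 0.07, -0.005]
force: [1.3, 0.6, -3.3]
gripper_width: 19.4
finger_force: 30.0
```

```bash
python3 chk.py 72,75,5 72.5,75,3
```

```text
t 10.78 tip X 71.9 Z 75.1 Y 0.1 tilt 8.0 roll 0.0 yaw 9.69 F(full) -1.4 -0.4 -3.3 M [ 0.07  0.13 -0.08] 19.4
shift cm [ 0.34 -0.01  0.39] rot [ 0.1 -3.  -0.1]
shift cm [ 0.52 -0.02  0.65] rot [ 0.1 -5.  -0.1]
```

Call:
{"op": "step_arm", "data": {
  "plan": [
    [0.17, 0, 0.2, 0, -1.5, 0, 1],
    [0.34, 0, 0.39, 0, -3, 0, 1],
    [0.5, 0, 0.65, 0, -5, 0, 1],
    [0.5, 0, 0.65, 0, -5, 0, 1]
  ]
}}

```text
t: 11.28
tcp_pos: [519.5, 298.5, 147.6]
orientation: [0.996, 0.084, 0.026, -0.002]
force: [2.8, 0.2, -2.1]
gripper_width: 20.2
finger_force: 30.0
```

```bash
python3 chk.py 72.5,74.5,1 72.5,74,0
```

```text
t 11.28 tip X 72.5 Z 75.1 Y 0.2 tilt 3.0 roll 0.0 yaw 9.68 F(full) -2.8 0.3 -2.1 M [ 0.05 -0.26 -0.1 ] 20.2
shift cm [ 0.24 -0.02  0.32] rot [ 0.  -2.  -0.1]
shift cm [ 0.35 -0.02  0.5 ] rot [ 0.  -3.  -0.1]
```

Call:
{"op": "step_arm", "data": {
  "plan": [
    [0.12, 0, 0.16, 0, -1, 0, 1],
    [0.24, 0, 0.32, 0, -2, 0, 1],
    [0.3, 0, 0.42, 0, -2.6, 0, 1],
    [0.35, 0, 0.5, 0, -3, 0, 1],
    [0.35, 0, 0.5, 0, -3, 0, 1]
  ]
}}

```text
t: 11.9
tcp_pos: [523.0, 299.2, 143.3]
orientation: [0.996, 0.085, 0.001, 0.0]
force: [5.4, 0.8, -1.1]
gripper_width: 20.3
finger_force: 30.0
```

```bash
python3 chk.py 72.5,74,0
```

```text
t 11.90 tip X 72.4 Z 74.3 Y 0.0 tilt 0.1 roll 0.0 yaw 9.70 F(full) -5.5 0.1 -1.1 M [ 0.23 -1.01 -0.06] 20.3
shift cm [ 0.01 -0.    0.05] rot [ 0.  -0.1 -0.1]
```

Call:
{"op": "step_arm", "data": {
  "plan": [
    [0.05, 0, 0.04, 0, 0, 0, 1],
    [0.05, 0, 0.1, 0, 0, 0, 1],
    [0.05, 0, 0.1, 0, 0, 0, 1]
  ]
}}

```text
t: 12.28
tcp_pos: [523.5, 299.3, 142.7]
orientation: [0.996, 0.085, 0.001, 0.0]
force: [4.6, 0.8, 5.0]
gripper_width: 19.7
finger_force: 30.0
```

```bash
python3 chk.py 72.5,74,0
```

```text
t 12.28 tip X 72.0 Z 73.7 Y 0.0 tilt 0.2 roll 0.0 yaw 9.70 F(full) -4.6 0.0 5.0 M [ 0.07 -0.52 -0.07] 19.7
shift cm [-0.03 -0.   -0.01] rot [ 0.  -0.2 -0.1]
```

Call:
{"op": "step_arm", "data": {
  "plan": [
    [0, 0, -0.05, 0, 0, 0, -0.3],
    [0, 0, -0.05, 0, 0, 0, -0.6],
    [0, 0, -0.05, 0, 0, 0, -1],
    [0, 0, -0.05, 0, 0, 0, -1],
    [0, 0, -0.05, 0, 0, 0, -1]
  ]
}}

```text
t: 12.9
tcp_pos: [523.2, 299.1, 142.5]
orientation: [0.996, 0.085, 0.001, 0.0]
force: [-0.7, -0.6, 0.5]
gripper_width: 65.2
finger_force: 0.0
```

Call:
{"op": "step_arm", "data": {
  "plan": [
    [0, 0, 0, 0, 0, 0, -1],
    [0, 0, -1, 0, 0, 0, -1],
    [0, 0, -3, 0, 0, 0, -1],
    [0, 0, -7, 0, 0, 0, -1],
    [0, 0, -12, 0, 0, 0, -1]
  ]
}}

```text
t: 13.52
tcp_pos: [522.7, 299.0, 264.8]
orientation: [0.996, 0.085, 0.001, 0.0]
force: [0.4, -0.1, 0.7]
gripper_width: 93.1
finger_force: 0.0
```

Call:
{"op": "step_arm", "data": {
  "plan": [
    [0, 0, -4, 0, 0, 0, -1],
    [-4, 0, -6, 0, 0, 0, -1],
    [-4, 0, -6, 0, 0, 0, -1],
    [-4, 0, -6, 0, 0, 0, -1]
  ]
}}

```text
t: 14.02
tcp_pos: [483.5, 292.5, 323.2]
orientation: [0.996, 0.085, 0.001, 0.0]
force: [1.1, 0.3, 0.3]
gripper_width: 92.8
finger_force: 0.0
```

Run:
```python
from h import *
from cell import arm,cams
s=arm.observe();print(s["t"],s["tcp_pos"],yaw(s),s["gripper_width"],s["force"])
r=cams.read_camera("wrist");np.savez("w6.npz",**r)
z=np.zeros((600,800,3),np.uint8);c=proj(r,[[524,299,140]])[0];print(c)
im=r["color"];y0=max(0,int(c[1]-110));x0=int(c[0]-130);print(x0,y0)
w=cv2.resize(im[y0:y0+240,x0:x0+200+60],None,fx=1.9,fy=1.9,interpolation=cv2.INTER_CUBIC)
z[:w.shape[0],:w.shape[1]]=w
sd=cams.read_camera("side");c=proj(sd,[[524,299,80]])[0];x,y=(c-[50,55]).astype(int)
z[:300,500:]=cv2.resize(sd["color"][y:y+100,x:x+100],(300,300),interpolation=cv2.INTER_CUBIC)
t=cams.read_camera("top");z[300+0:300+188,500:]=cv2.resize(t["color"],(300,188))
cv2.imwrite("pics/m7.png",z)
```

```text
14.025 [483.50187022 292.47047021 323.21549952] 9.70482120821933 92.78378484542975 [1.10023636 0.30320923 0.31490713]
[320.63151848 144.93769435]
190 34
```

View pics/m7.png

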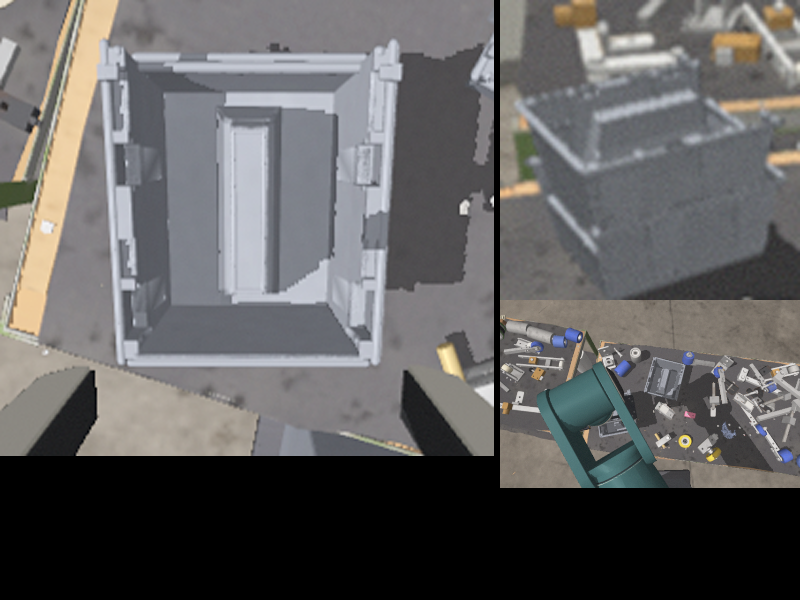

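Run:
```python
from h import *
r=dict(np.load("w6.npz"))
D=lambda p:[[(a+.5)/1.9-.5+190,(b+.5)/1.9-.5+34] for a,b in p]
web=[(232,126),(268,126),(232,293),(268,293)];kee=[(122,62),(122,79),(380,62),(380,79)]
for fz in(0,1):
    fit(r,WEB+KEE,D(web+kee),(524,299,9.7),fz,56); fit(r,KEE,D(kee),(524,299,9.7),fz,56); fit(r,WEB,D(web),(524,299,9.7),fz,56)
```

```text
pose [523.43 298.02   9.71] res [[-0.3, 0.4], [0.6, 0.4], [0.3, -0.2], [-0.1, -0.2], [-1.7, 0.2], [-1.3, -0.5], [1.1, 0.3], [0.6, -0.3]]
pose [523.39 297.65   9.77] res [[-1.4, 0.4], [-0.9, -0.3], [1.4, 0.4], [0.9, -0.3]]
pose [523.52 298.17   9.79] res [[-0.5, 0.3], [0.5, 0.3], [0.2, -0.3], [-0.2, -0.3]]
pose [523.61 297.99   9.68  -2.74] res [[-0.1, 0.4], [0.6, 0.4], [0.4, -0.9], [-0.2, -0.9], [-1.0, 0.4], [-0.6, -0.3], [0.6, 0.6], [0.1, -0.1]]
pose [524.17 297.76   9.77  -5.34] res [[-0.2, 0.4], [0.2, -0.4], [0.2, 0.4], [-0.2, -0.4]]
pose [523.64 298.19   9.79   1.91] res [[-0.5, 0.0], [0.5, 0.0], [0.2, -0.0], [-0.2, -0.0]]
```

```bash
python3 -c "
from cell import order
print(order.close_job())"
```

```text
the job is handed in; nothing more can be done
None
```

The upper empty tote is turned end for end and stacked on the full tote, toes under the keepers; it stood level and bottomed out at about the seated height (56 mm up), with the gripper open and clear, and I handed the job in at about 14 s. The seating of each foot was judged from the arm's readings and the pictures, not checked foot by foot.

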